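Point out the three things for the next preparation

ROBOT

A 6-joint arm with a two-finger parallel gripper is mounted at the origin on a cart in front of the work surface, level with it; the furniture and walls round the work are solid. World frame = base frame: x ahead of the robot, y to its left, z up, the work surface at z = 0. Lengths are in m, angles in rad, forces in N, time in s.
With the tool pointing down it reaches from about 0.25 to 0.775 m from the base axis. Payload 4 kg.
Tool frame: the origin (TCP) lies midway between the tips of the shut fingers; the grasp point (between the pads) lies 19 mm behind it; z points along the fingers, x is the direction in which the jaws open and shut, and the axes are right-handed (so a half turn about z gives the same grasp; the last joint's range is limited). The gripper opens to 85 mm and grips with 20 to 120 N. Pads are 22 mm wide; open, the fingers measure 114 mm over their backs; the gripper's body (76 mm by 85 mm) begins 54 mm behind the grasp point. The pads swing forward as they close: fully open they stand 13 mm farther back than shut.
Start: joints at [1.084, 0.087, 1.371, -0, 1.684, -0.103], TCP at [0.206, 0.51, 0.231] pointing down, gripper open.
Joint ranges: [-3.1, 3.1], [-0.76, 2.03], [0.27, 2.55], [-1.08, 4.22], [0.17, 2.65], [-2.57, 2.57]. Speed limits (rad/s): [2.79, 2.79, 3.14, 3.14, 3.14, 3.14].

INTERFACE

Orientations are given as a rotation vector (axis times angle).
In Python, from bench import * gives the robot as it stands.
- The arm moves only by the tool servo_tool, never from a script. Its argument "series" is a list of rows, each an object with "slide": the shift along the tool's x, y, z in units of 30 mm (1.0 is 30 mm), a list of three; "turn": the turn about the tool's z in units of 5 degrees (1.0 is 5 degrees); "fingers": the opening, from 0 (shut) to 1 (fully open). In form: [{"slide": [dx, dy, dz], "turn": turn, "fingers": fingers}, ...]. A call has 1 to 20 rows; each row is the pose to reach, as a shift and turn from the pose commanded when the call began, along the tool's axes at that moment; what a row does not reach only later rows make up. A row lasts 1/12 s, in which the tool goes at most 41.7 mm and 7.16 degrees, less where a joint would pass 70% of its speed; a pose out of reach is approached as far as the arm can. A call with a gripper value outside its range is refused whole. The fingers move at their own pace and stop on an object; the grip force is fixed at half the most. Time passes only in rows, so rows that repeat a pose let the fingers close. It gives the time, the measured TCP pose, the force and the opening at its end, in the units of the state.
- get_obs(): the state, without advancing time (a new reading comes with each control period).
- snapshot(name): name is "side" or "top" or "wrist"; returns (picture, depth): 480x640x3 uint8, red, green, blue; 480x640 float32, m along the optical axis (not along the pixel's ray), 0 where there is no reading.
- camera_params(name): a dict with "fx", "fy", "cx", "cy" (pixels), "rvec" (rotation vector, rad) and "tvec" (3), from world to camera coordinates, as OpenCV has them. Camera axes: x right, y down, z forward; pixel columns grow to the right and rows downward; lengths in m; the calibration is good to about 2 mm. A picture is of the moment at which its call begins: read the wrist's pose just before it. camera_params takes no time and is no camera call; for the wrist camera it gives the pose at the moment of the call.
- sign_off(): hands the job in, once; it reports no verdict.
The state is a dict: "t": time; "qpos": joint angles; "qvel": joint speeds; "joint_efforts": joint torques, N m; "tcp_pos": TCP position; "tcp_rot": TCP orientation; "force": force on the tool from outside, world axes, zero at the start; "wrist_torque": the same for the moment, N m; "opening": finger opening in m.
Only numpy, scipy, OpenCV 4.12 (cv2) and the standard library are available. Lean on these libraries where they do the work, as an engineer would, in place of code of your own. Each camera call takes 0.05 s, during which the arm holds its last target.

TASK

Show your colleague the three things to take for the next preparation, by pointing down at each in order of use: first the sample jar with the grey lid, then the brown screw-cap bottle, then the red rubber stopper. Each time bring the fingertips over the middle of its top, two or three centimetres above it, and stay there for two seconds; finish while still pointing at the red stopper. Only point: do not touch or shift any of the loose things on the bench, and do not point at the white-lidded jar, the white bottle or the black stopper.

Things in the scene. Friction and masses are not known exactly. Their poses are not given: they have to be found in the camera images.
- grey_jar: Sample jar, cream body with a GREY screw lid, 49 mm across, 40 mm high. The first thing to point at. Origin at the centre of its underside on the worktop, z up; stands upright. Between the things stands a fixed open heating pot, 165 mm high, spanning x 0.40 to 0.63 and y -0.19 to 0.05, with a 110 mm high control box in front of it.
- brown_bottle: Brown (amber) bottle with a black screw cap, body 62 mm across, cap 41 mm across, 138 mm high to the top of the cap. The second thing to point at. Origin at the centre of its underside on the worktop, z up; stands upright. The head of a fixed overhead stirrer hangs farther left and back, beyond x 0.49 and y 0.32, mostly 0.34 to 0.5 m up.
- red_stopper: Red-brown rubber stopper, 34 mm across the top, 28 mm high. The third thing to point at, where the job ends. Origin at the centre of its underside on the worktop, z up; stands upright.
- white_jar: Sample jar with a white lid, 49 mm across, 40 mm high; not wanted. Origin at the centre of its underside on the worktop, z up; stands upright.
- black_stopper: Black rubber stopper, 34 mm across the top, 28 mm high; not wanted. Origin at the centre of its underside on the worktop, z up; stands upright.
- white_bottle: White bottle with a blue screw cap, 56 mm across, 112 mm high; not wanted. Origin at the centre of its underside on the worktop, z up; stands upright.
- timer: White digital timer lying flat, 56 x 66 x 16 mm, a bystander. Origin at the centre of its underside.
- binder_clip: Black binder clip, 34 x 32 x 25 mm, a bystander. Origin at the centre of its underside.
- check_weight: Beige knobbed check weight, 28 mm across, 48 mm high, a bystander. Origin at the centre of its underside.
- dropper_bottle: Small brown dropper bottle with a black bulb, 27 mm across, 84 mm high, a bystander. Origin at the centre of its underside.
- carton: White and red carton between the feet of the blue stirrer stand, 110 x 62 x 48 mm, a bystander. Origin at the centre of its underside.

How it is judged:
On the way, in this order (a step that is already met when the one before it is completed fails the run):
1. the fingertips dwell just above the grey-lidded jar (horizontal distance between the grasp point and grey_jar below 0.02 m and z of the grasp point in the frame of grey_jar between 0.058 and 0.12 m), for 1.5 s.
2. the fingertips dwell just above the brown bottle (horizontal distance between the grasp point and brown_bottle below 0.02 m and z of the grasp point in the frame of brown_bottle between 0.156 and 0.218 m), for 1.5 s.
3. the fingertips dwell just above the red stopper (horizontal distance between the grasp point and red_stopper below 0.02 m and z of the grasp point in the frame of red_stopper between 0.046 and 0.108 m), for 1.5 s.
At the end, for the whole second after the job is handed in: The gripper still points at the red stopper: the point between the finger pads (19 mm behind the tips) is within 20 mm sideways of its centre and 18 to 80 mm above its top, so the tips hang up to 6 cm above it; all loose things are within 6 mm of where they stood (all of step 3 and distance of each of grey_jar, white_jar, red_stopper, black_stopper, brown_bottle, white_bottle, timer, binder_clip, check_weight, dropper_bottle, carton from where it was at the start of the episode below 0.006 m); the robot touches nothing.
It fails at once if a loose thing is touched by the robot (over 0.3 N) (contact force between any of the fingers, the arm and grey_jar above 0.3 N or contact force between any of the fingers, the arm and white_jar above 0.3 N or contact force between any of the fingers, the arm and red_stopper above 0.3 N or contact force between any of the fingers, the arm and black_stopper above 0.3 N or contact force between any of the fingers, the arm and brown_bottle above 0.3 N or contact force between any of the fingers, the arm and white_bottle above 0.3 N or contact force between any of the fingers, the arm and timer above 0.3 N or contact force between any of the fingers, the arm and binder_clip above 0.3 N or contact force between any of the fingers, the arm and check_weight above 0.3 N or contact force between any of the fingers, the arm and dropper_bottle above 0.3 N or contact force between any of the fingers, the arm and carton above 0.3 N).
It fails at once if a loose thing is shifted, lifted or carried by more than 6 mm (distance of any of grey_jar, white_jar, red_stopper, black_stopper, brown_bottle, white_bottle, timer, binder_clip, check_weight, dropper_bottle, carton from where it was at the start of the episode above 0.006 m).
It fails at once if the gripper points at a wrong look-alike (comes down within 20 mm of its middle, the fingertips within about 5 cm of its top) ((horizontal distance between the grasp point and white_jar below 0.02 m and z of the grasp point in the frame of white_jar below 0.11 m) or (horizontal distance between the grasp point and black_stopper below 0.02 m and z of the grasp point in the frame of black_stopper below 0.098 m) or (horizontal distance between the grasp point and white_bottle below 0.02 m and z of the grasp point in the frame of white_bottle below 0.182 m)).
It also fails if it takes over 64 s, if anything falls off the work surface, if the arm or the gripper's body presses on something with over 40 N, if the wrist force passes 120 N, or if a joint passes its speed limit or range.

## Working session

There is one attempt and no reset: what is moved stays moved. The work goes in short steps, Python scripts to look and compute and a tool call to move; the robot and the scene stay as the last step left them, time stands still between calls to the robot, and variables do not carry over. Pictures are saved under pics/ and viewed, and the job is handed in when it is done.

Besides the shell and the picture viewer there is one more tool, called by a JSON object that holds its "op" and its "data". servo_tool: Moves the arm, as the interface text tells. Its arguments: {"type":"object","properties":{"series":{"type":"array","items":{"type":"object","properties":{"slide":{"type":"array","items":{"type":"number"}},"turn":{"type":"number"},"fingers":{"type":"number"}}}}},"required":["series"]}

```bash
mkdir -p pics; python3 - <<'E'
from bench import *
import cv2,numpy as np
o=get_obs();print({k:np.round(v,3) for k,v in o.items()})
for n in("side","top","wrist"):
    p=camera_params(n);print(n,p)
    im,d=snapshot(n);cv2.imwrite(f"pics/{n}0.png",im[:,:,::-1]);np.savez(f"{n}0.npz",im=im,d=d,**{k:np.array(v) for k,v in p.items()})
E
```

```text
{'t': np.float64(0.0), 'qpos': array([ 1.084,  0.088,  1.372,  0.   ,  1.684, -0.103]), 'qvel': array([ 0.   , -0.001, -0.001, -0.   , -0.   , -0.001]), 'joint_efforts': array([ 0.0000e+00, -3.5189e+01, -3.1326e+01, -0.0000e+00,  1.1000e-02,
        0.0000e+00]), 'tcp_pos': array([0.206, 0.51 , 0.23 ]), 'tcp_rot': array([ 2.603,  1.756, -0.003]), 'force': array([ 0.494,  0.313, -0.155]), 'wrist_torque': array([ 0.028,  0.061, -0.023]), 'opening': np.float64(0.085)}
side {'fx': 454.83017061133097, 'fy': 454.83017061133097, 'cx': 324.9284747862591, 'cy': 241.5992099924476, 'rvec': array([ 1.8697926 , -1.7284696 ,  0.63383295]), 'tvec': array([-0.15435492,  0.46166714,  0.77138401])}
top {'fx': 495.38752098650895, 'fy': 495.38752098650895, 'cx': 326.9745928051299, 'cy': 244.55570574186484, 'rvec': array([ 2.15165837, -2.1033281 ,  0.1983432 ]), 'tvec': array([-0.12323385,  0.57682692,  1.40283613])}
wrist {'fx': 359.09243136686996, 'fy': 359.09243136686996, 'cx': 317.72959872874156, 'cy': 239.1136873242679, 'rvec': array([-2.37653669, -1.60413495, -0.25419656]), 'tvec': array([-0.54817723, -0.04024461,  0.37993796])}
```

View pics/top0.png

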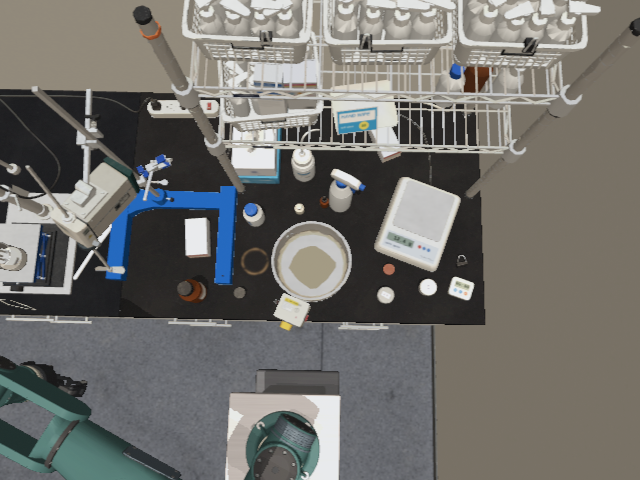

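View pics/side0.png

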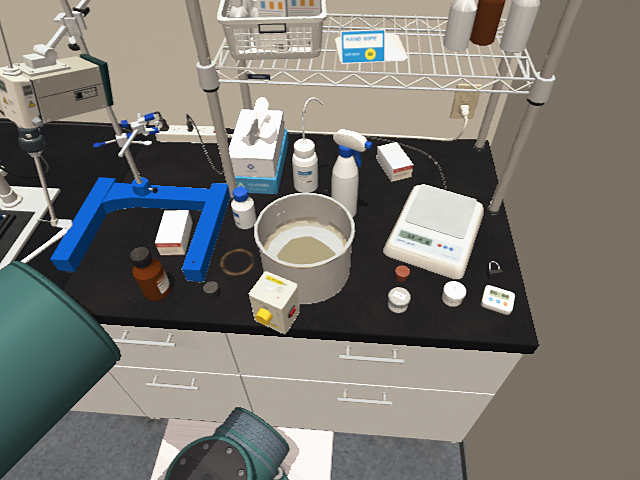

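View pics/wrist0.png

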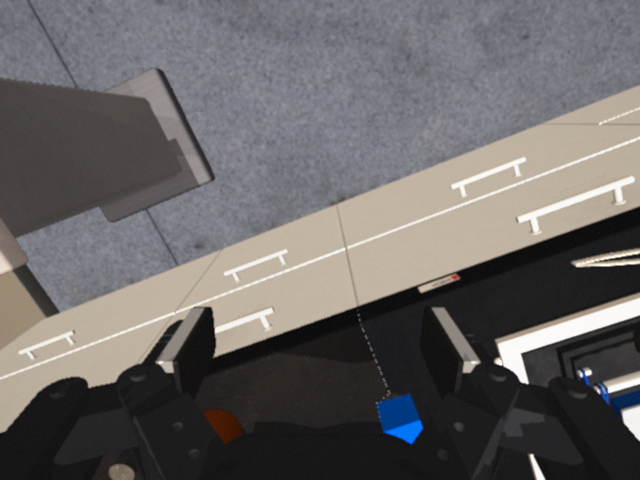

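```bash
cat > h.py <<'E'
import cv2,numpy as np
def load(n):
    return np.load(n+'.npz')
def ray(p,u,v,z):
    R=cv2.Rodrigues(p['rvec'])[0];t=p['tvec'];c=-R.T@t
    d=R.T@np.array([(u-float(p['cx']))/float(p['fx']),(v-float(p['cy']))/float(p['fy']),1.])
    return c+d*(z-c[2])/d[2]
def cloud(p):
    d=p['d'];v,u=np.mgrid[:480,:640];R=cv2.Rodrigues(p['rvec'])[0]
    P=np.stack([(u-p['cx'])/p['fx']*d,(v-p['cy'])/p['fy']*d,d],-1)-p['tvec']
    return P@R
E
python3 - <<'E'
from h import *
t=load('top0');s=load('side0')
def z(im,x0,x1,y0,y1,f): return cv2.resize(im[y0:y1,x0:x1,::-1],None,fx=f,fy=f,interpolation=cv2.INTER_CUBIC)
cv2.imwrite('pics/zt.png',z(t['im'],360,480,245,315,6))
cv2.imwrite('pics/zs.png',z(s['im'],380,520,250,330,5))
cv2.imwrite('pics/zb.png',z(t['im'],165,265,225,315,6))
C=cloud(t)
for u,v in [(386,294),(428,286),(389,269),(189,288),(186,289),(239,292),(253,213),(299,208),(460,289),(461,260),(197,237),(292,310),(342,190)]:
    print(u,v,np.round(C[v,u],3))
c=C[80:330,120:490].reshape(-1,3)
# arm corridor obstacles
for x in np.arange(.2,.85,.05):
    print(round(x,2),[round(float(C[...,2][(abs(C[...,0]-x)<.025)&(abs(C[...,1]-y)<.025)].max(initial=-1)),2) for y in np.arange(.5,-.5,-.05)])
E
```

```text
386 294 [ 0.439 -0.285  0.041]
428 286 [ 0.466 -0.408  0.039]
389 269 [ 0.515 -0.296  0.028]
189 288 [0.435 0.262 0.137]
186 289 [0.432 0.27  0.139]
239 292 [0.437 0.145 0.027]
253 213 [0.655 0.103 0.112]
299 208 [ 0.69  -0.024  0.046]
460 289 [ 0.461 -0.508  0.018]
461 260 [ 0.551 -0.518 -0.   ]
197 237 [0.595 0.275 0.044]
292 310 [ 0.384 -0.018  0.108]
342 190 [ 0.708 -0.148  0.183]
0.2 [0.55, 0.59, 0.59, 0.58, -0.77, -0.78, -0.78, -0.78, -0.78, -0.78, -0.78, -0.78, -0.78, -0.78, -0.78, -0.79, -0.78, -0.78, -0.78, -0.78]
0.25 [0.56, 0.6, -0.78, -0.79, -0.78, -0.79, -0.79, -0.78, -0.78, -0.78, -0.78, -0.78, -0.78, -0.78, -0.78, -0.78, -0.78, -0.78, -0.79, -0.78]
0.3 [-0.78, -0.78, -0.78, -0.78, -0.78, -0.78, -0.78, -0.78, -0.79, -0.79, -0.78, -0.78, 1.48, -0.78, -0.79, -0.79, -0.78, -0.78, -0.79, -0.79]
0.35 [0.01, 0.01, 0.01, 0.01, 0.01, 0.01, 0.01, 0.01, 0.01, 0.12, 0.12, 0.12, 0.01, 0.01, 0.01, 0.01, 0.01, 0.01, 0.01, 0.01]
0.4 [0.01, 0.01, 0.01, 0.01, 0.14, 0.14, 0.01, 0.03, 0.01, 0.12, 0.16, 0.16, 0.17, 0.01, 0.01, 0.04, 0.05, 0.01, 0.01, 0.01]
0.45 [0.19, 0.18, 0.01, 0.01, 0.1
[... 267 characters left out ...]
.06, 0.01, 0.17, 0.16, 0.08, 0.07, 0.16, 0.01, 0.05, 0.06, 0.06, 0.06, 0.06]
0.6 [0.07, 0.48, 0.68, 0.47, 0.06, 0.05, 0.06, 0.07, 0.01, 0.01, 0.17, 0.17, 0.17, 0.17, 0.01, 0.06, 0.06, 0.07, 0.07, 0.07]
0.65 [0.06, 0.07, 0.5, 0.46, 0.45, 0.05, 0.07, 0.11, 0.12, 0.01, 0.01, 0.01, 0.01, 0.01, 0.01, 0.05, 0.07, 0.08, 0.08, 0.07]
0.7 [0.06, 0.07, 0.71, 0.45, 0.22, 0.06, 0.06, 0.11, 0.12, 0.01, 0.05, 0.05, 0.26, 0.27, 0.26, 0.01, 0.07, 0.08, 0.07, 0.07]
0.75 [0.0, 0.06, 0.51, 0.27, 0.26, 0.06, 0.85, 0.86, 0.65, 0.65, 0.65, 0.65, 0.65, 0.65, 0.65, 0.65, 0.65, 0.65, 0.65, 0.65]
0.8 [0.01, 0.01, 0.5, 0.01, 0.01, 0.01, 0.01, 0.74, 0.78, 0.79, 0.79, 0.79, 0.74, 0.77, 0.79, 0.79, 0.79, 0.74, 0.79, 0.79]
```

View pics/zt.png

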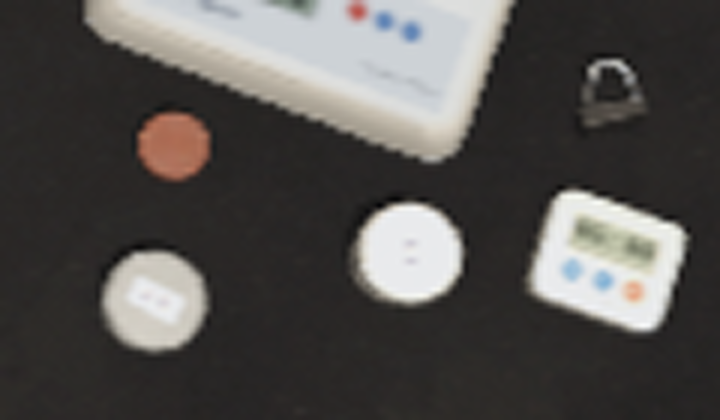

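View pics/zs.png

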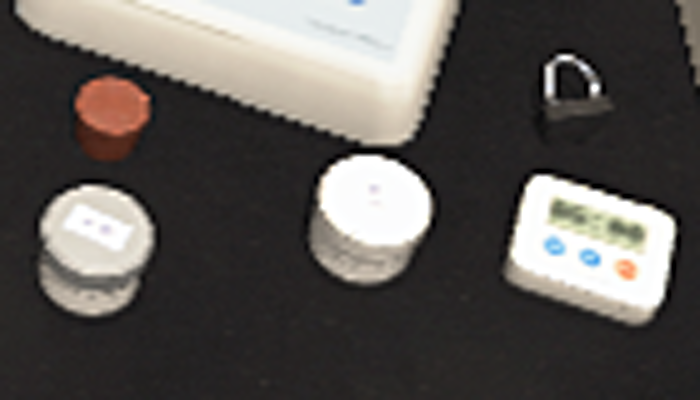

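View pics/zb.png

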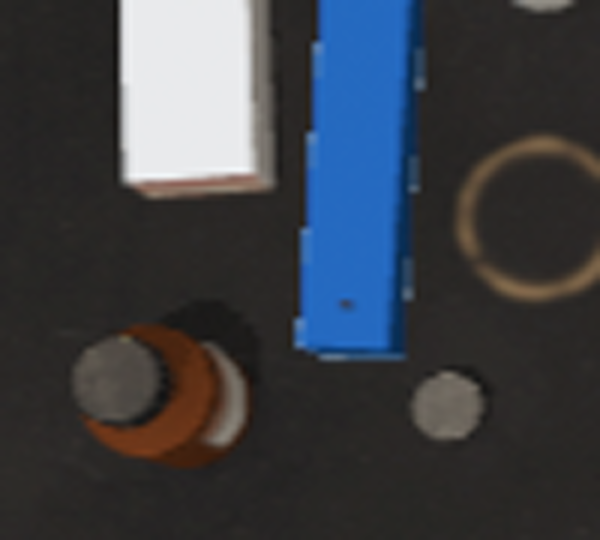

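The top view shows the grey-lidded jar at about (385.8, 295), the white-lidded one at (428, 287), the red stopper at (389, 269) and the brown bottle's cap at (184.7, 288). Next I'll measure the three targets with masks in both views.

```bash
python3 - <<'E'
from h import *
from scipy import ndimage as ni
t=load('top0');s=load('side0')
T={'grey':(.439,-.285,.04,.0245),'brown':(.432,.268,.138,.0205),'red':(.515,-.296,.028,.017),'white':(.466,-.408,.04,.0245),'blackst':(.437,.145,.028,.017)}
for n,p in(('top',t),('side',s)):
    C=cloud(p);im=p['im'].astype(int)
    for k,(x,y,z,r) in T.items():
        m=(np.hypot(C[...,0]-x,C[...,1]-y)<r+.02)&(abs(C[...,2]-z)<.006)
        l,nn=ni.label(m);sz=ni.sum(m,l,range(1,nn+1));m=l==1+np.argmax(sz)
        cn=max(cv2.findContours(m.astype(np.uint8),0,1)[0],key=len)
        pts=np.array([ray(p,u,v,z)[:2] for u,v in cn[:,0,:]],np.float32)
        (c,R)=cv2.minEnclosingCircle(pts)
        v,u=np.nonzero(m);q=np.mean([ray(p,a,b,z) for a,b in zip(u,v)],0)
        print(n,k,'n',m.sum(),'centroid',q[:2].round(4),'circ',np.round(c,4),round(R,4),'zmed',np.median(C[...,2][m]).round(4),'rgb',np.median(im[m],0))
E
```

```text
top grey n 208 centroid [ 0.4379 -0.2823] circ [ 0.4373 -0.2825] 0.0245 zmed 0.0396 rgb [206.  201.5 192. ]
top brown n 170 centroid [0.4351 0.2762] circ [0.4352 0.276 ] 0.0206 zmed 0.1384 rgb [79. 73. 68.]
top red n 95 centroid [ 0.5155 -0.2928] circ [ 0.5159 -0.2927] 0.0166 zmed 0.0285 rgb [172. 110.  87.]
top white n 210 centroid [ 0.4639 -0.4056] circ [ 0.4637 -0.4056] 0.0248 zmed 0.0391 rgb [232. 234. 236.]
top blackst n 97 centroid [0.4362 0.1458] circ [0.4361 0.1458] 0.0168 zmed 0.0283 rgb [108. 102.  93.]
side grey n 332 centroid [ 0.4373 -0.2835] circ [ 0.4373 -0.2833] 0.0254 zmed 0.0398 rgb [224. 218. 207.]
side brown n 246 centroid [0.4345 0.2744] circ [0.4352 0.274 ] 0.0222 zmed 0.138 rgb [71.  66.5 61. ]
side red n 145 centroid [ 0.5162 -0.294 ] circ [ 0.5155 -0.2951] 0.0192 zmed 0.0286 rgb [183. 102.  77.]
side white n 330 centroid [ 0.4635 -0.4074] circ [ 0.4635 -0.4078] 0.0254 zmed 0.0396 rgb [252. 253. 253.]
side blackst n 156 centroid [0.4366 0.1437] circ [0.4361 0.143 ] 0.019 zmed 0.0282 rgb [102.  95.  87.]
```

```bash
cat >> h.py <<'E'
def goal(o,g):
    R=cv2.Rodrigues(np.array(o['tcp_rot']))[0]
    return (R.T@(np.array(g)-o['tcp_pos'])/.03).round(2)
E
python3 - <<'E'
from h import *
from bench import get_obs
o=get_obs();print(o['t'],cv2.Rodrigues(o['tcp_rot'])[0].round(3))
for n in('goal hi',(.42,-.283,.28)),('g',(.4375,-.283,.065)): print(n[0],goal(o,n[1]))
# arm shape near the tool axis, in frame: e1 = arm azimuth (q1), e2 = left
q=o['qpos'][0];e1=np.array([np.cos(q),np.sin(q)]);e2=np.array([-e1[1],e1[0]])
for n in('top0','side0'):
    p=load(n);C=cloud(p).reshape(-1,3);C=C[(p['d'].ravel()>0)]
    D=C[:,:2]-o['tcp_pos'][:2];a=D@e1;b=D@e2;h=C[:,2]-o['tcp_pos'][2]
    for h0 in np.arange(0,.5,.05):
        m=(h>=h0)&(h<h0+.05)&(np.hypot(a,b)<.25)&(C[:,0]<.33)
        if m.sum()>5: print(n,round(h0,2),m.sum(),'fwd',np.percentile(a[m],[1,99]).round(3),'left',np.percentile(b[m],[1,99]).round(3))
E
```

```text
0.15 [[ 0.374  0.927 -0.001]
 [ 0.927 -0.374 -0.002]
 [-0.002 -0.    -1.   ]]
goal hi [-21.83  16.51  -1.62]
g [-21.6   17.06   5.55]
top0 0.0 37 fwd [-0.052  0.049] left [-0.014 -0.   ]
top0 0.05 265 fwd [-0.072  0.075] left [-0.019  0.005]
top0 0.1 302 fwd [-0.067  0.068] left [-0.036  0.001]
top0 0.15 256 fwd [-0.031  0.022] left [-0.036  0.023]
top0 0.2 110 fwd [-0.032  0.017] left [-0.035  0.03 ]
top0 0.25 858 fwd [-0.182 -0.01 ] left [-0.057  0.044]
top0 0.3 4031 fwd [-0.242 -0.005] left [-0.06   0.056]
top0 0.35 2199 fwd [-0.248 -0.036] left [-0.055  0.055]
```

{"op": "servo_tool", "data": {"series": [{"slide": [-0.3, 0.2, -0.4], "turn": 0, "fingers": 0}, {"slide": [-0.8, 0.6, -0.9], "turn": 0, "fingers": 0}, {"slide": [-1.6, 1.2, -1.3], "turn": 0, "fingers": 0}, {"slide": [-2.4, 1.8, -1.6], "turn": 0, "fingers": 0}, {"slide": [-3.2, 2.4, -1.6], "turn": 0, "fingers": 0}, {"slide": [-4.0, 3.0, -1.6], "turn": 0, "fingers": 0}, {"slide": [-4.8, 3.6, -1.6], "turn": 0, "fingers": 0}, {"slide": [-5.6, 4.2, -1.6], "turn": 0, "fingers": 0}, {"slide": [-6.4, 4.8, -1.6], "turn": 0, "fingers": 0}, {"slide": [-7.2, 5.4, -1.6], "turn": 0, "fingers": 0}, {"slide": [-8.0, 6.0, -1.6], "turn": 0, "fingers": 0}, {"slide": [-8.8, 6.6, -1.6], "turn": 0, "fingers": 0}, {"slide": [-9.6, 7.2, -1.6], "turn": 0, "fingers": 0}, {"slide": [-10.4, 7.8, -1.6], "turn": 0, "fingers": 0}, {"slide": [-11.2, 8.4, -1.6], "turn": 0, "fingers": 0}, {"slide": [-12.0, 9.0, -1.6], "turn": 0, "fingers": 0}, {"slide": [-12.8, 9.6, -1.6], "turn": 0, "fingers": 0}, {"slide": [-13.4, 10.1, -1.6], "turn": 0, "fingers": 0}, {"slide": [-13.8, 10.4, -1.6], "turn": 0, "fingers": 0}, {"slide": [-14.0, 10.5, -1.6], "turn": 0, "fingers": 0}]}}

```text
t: 1.82
tcp_pos: [0.3406, 0.0006, 0.2799]
tcp_rot: [2.607, 1.752, 0.0]
force: [-0.3, 1.0, -0.1]
opening: 0.0002
```

```bash
python3 - <<'E'
from h import *
from bench import get_obs
o=get_obs();print(o['t'],o['tcp_pos'].round(3),o['qpos'].round(2),o['force'].round(1),o['opening'])
print(goal(o,(.4375,-.283,.28)),goal(o,(.4375,-.283,.065)))
E
```

```text
1.8167 [0.341 0.001 0.28 ] [-0.16 -0.4   1.69 -0.    1.84 -1.35] [-0.3  1.  -0.1] 0.00023233549051910474
[-7.53  6.56  0.01] [-7.53  6.56  7.17]
```

{"op": "servo_tool", "data": {"series": [{"slide": [-0.3, 0.3, 0], "turn": 0, "fingers": 0}, {"slide": [-0.9, 0.8, 0], "turn": 0, "fingers": 0}, {"slide": [-1.7, 1.5, 0], "turn": 0, "fingers": 0}, {"slide": [-2.5, 2.2, 0], "turn": 0, "fingers": 0}, {"slide": [-3.3, 2.9, 0], "turn": 0, "fingers": 0}, {"slide": [-4.1, 3.6, 0], "turn": 0, "fingers": 0}, {"slide": [-4.9, 4.3, 0], "turn": 0, "fingers": 0}, {"slide": [-5.7, 5.0, 0], "turn": 0, "fingers": 0}, {"slide": [-6.4, 5.6, 0], "turn": 0, "fingers": 0}, {"slide": [-7.0, 6.1, 0], "turn": 0, "fingers": 0}, {"slide": [-7.4, 6.4, 0.1], "turn": 0, "fingers": 0}, {"slide": [-7.53, 6.56, 0.4], "turn": 0, "fingers": 0}, {"slide": [-7.53, 6.56, 0.9], "turn": 0, "fingers": 0}, {"slide": [-7.53, 6.56, 1.5], "turn": 0, "fingers": 0}, {"slide": [-7.53, 6.56, 2.1], "turn": 0, "fingers": 0}, {"slide": [-7.53, 6.56, 2.7], "turn": 0, "fingers": 0}, {"slide": [-7.53, 6.56, 3.3], "turn": 0, "fingers": 0}, {"slide": [-7.53, 6.56, 3.7], "turn": 0, "fingers": 0}, {"slide": [-7.53, 6.56, 3.9], "turn": 0, "fingers": 0}, {"slide": [-7.53, 6.56, 4.0], "turn": 0, "fingers": 0}]}}

```text
t: 3.48
tcp_pos: [0.4382, -0.2794, 0.1582]
tcp_rot: [-2.602, -1.757, 0.0]
force: [0.0, 0.3, -0.8]
opening: 0.0003
```

```bash
python3 - <<'E'
from h import *
from bench import *
o=get_obs();print(o['t'],o['tcp_pos'].round(4),o['qpos'].round(2),o['force'].round(1))
print(goal(o,(.4375,-.283,.065)))
im,d=snapshot('side');cv2.imwrite('pics/side1.png',im[:,:,::-1])
E
```

```text
3.4833 [ 0.4382 -0.2794  0.1582] [-0.68  0.05  1.56  0.    1.54 -1.86] [ 0.   0.3 -0.8]
[-0.12  0.03  3.11]
```

View pics/side1.png

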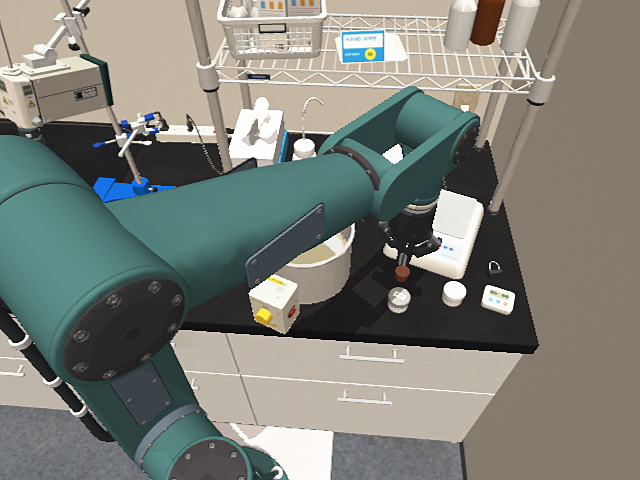

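The side view shows the shut fingers at about (405, 255), above the grey-lidded jar at (399, 299). The way down is clear.

{"op": "servo_tool", "data": {"series": [{"slide": [0, 0, 0.3], "turn": 0, "fingers": 0}, {"slide": [0, 0, 0.8], "turn": 0, "fingers": 0}, {"slide": [0, 0, 1.3], "turn": 0, "fingers": 0}, {"slide": [0, 0, 1.8], "turn": 0, "fingers": 0}, {"slide": [0, 0, 2.3], "turn": 0, "fingers": 0}, {"slide": [0, 0, 2.7], "turn": 0, "fingers": 0}, {"slide": [0, 0, 3.0], "turn": 0, "fingers": 0}, {"slide": [0, 0, 3.1], "turn": 0, "fingers": 0}, {"slide": [0, 0, 3.1], "turn": 0, "fingers": 0}]}}

```text
t: 4.28
tcp_pos: [0.4384, -0.2803, 0.0657]
tcp_rot: [-2.603, -1.756, 0.0]
force: [0.1, -0.0, 0.3]
opening: -0.0
```

```bash
python3 - <<'E'
from h import *
from bench import *
o=get_obs();print(o['t'],o['tcp_pos'].round(4),o['force'].round(1))
print(goal(o,(.4375,-.283,.065)))
im,d=snapshot('side');cv2.imwrite('pics/side2.png',cv2.resize(im[200:330,340:520,::-1],None,fx=4,fy=4))
im,d=snapshot('wrist');cv2.imwrite('pics/wrist2.png',im[:,:,::-1])
E
```

```text
4.2833 [ 0.4384 -0.2803  0.0657] [ 0.1 -0.   0.3]
[-0.09  0.    0.02]
```

View pics/side2.png

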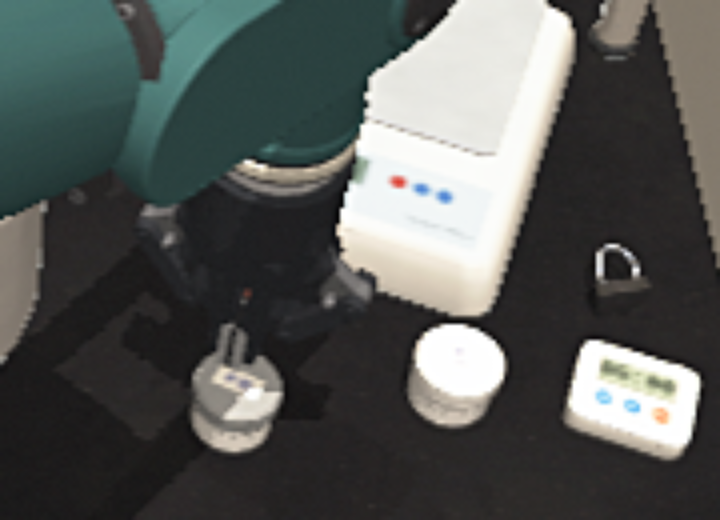

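View pics/wrist2.png

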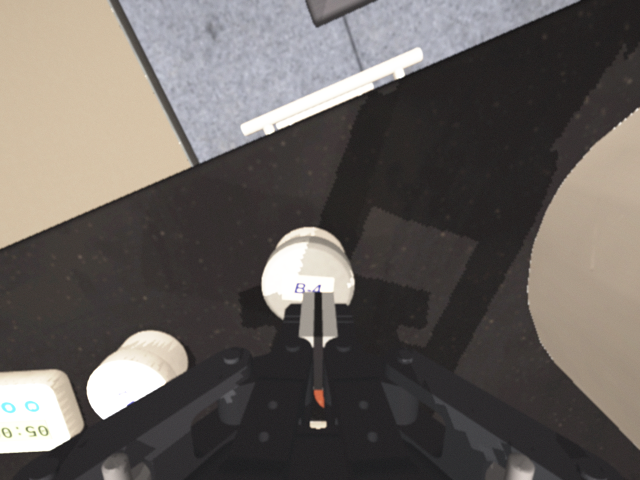

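The side view shows the tips just above the grey lid, at about (230, 335) in the crop. The wrist view shows them over the lid marked B-4, at about (318, 290). I'll stay there for just over two seconds.

{"op": "servo_tool", "data": {"series": [{"slide": [0, 0, 0], "turn": 0, "fingers": 0}, {"slide": [0, 0, 0], "turn": 0, "fingers": 0}, {"slide": [0, 0, 0], "turn": 0, "fingers": 0}, {"slide": [0, 0, 0], "turn": 0, "fingers": 0}, {"slide": [0, 0, 0], "turn": 0, "fingers": 0}, {"slide": [0, 0, 0], "turn": 0, "fingers": 0}, {"slide": [0, 0, 0], "turn": 0, "fingers": 0}, {"slide": [0, 0, 0], "turn": 0, "fingers": 0}, {"slide": [0, 0, 0], "turn": 0, "fingers": 0}, {"slide": [0, 0, 0], "turn": 0, "fingers": 0}, {"slide": [0, 0, 0], "turn": 0, "fingers": 0}, {"slide": [0, 0, 0], "turn": 0, "fingers": 0}, {"slide": [0, 0, 0], "turn": 0, "fingers": 0}, {"slide": [0, 0, 0], "turn": 0, "fingers": 0}, {"slide": [0, 0, 0], "turn": 0, "fingers": 0}, {"slide": [0, 0, 0], "turn": 0, "fingers": 0}, {"slide": [0, 0, 0], "turn": 0, "fingers": 0}, {"slide": [0, 0, 0], "turn": 0, "fingers": 0}, {"slide": [0, 0, 0], "turn": 0, "fingers": 0}, {"slide": [0, 0, 0], "turn": 0, "fingers": 0}]}}

```text
t: 6.05
tcp_pos: [0.4387, -0.2805, 0.0663]
tcp_rot: [2.604, 1.757, 0.0]
force: [0.7, -0.2, -0.1]
opening: 0.0003
```

{"op": "servo_tool", "data": {"series": [{"slide": [0, 0, 0], "turn": 0, "fingers": 0}, {"slide": [0, 0, 0], "turn": 0, "fingers": 0}, {"slide": [0, 0, 0], "turn": 0, "fingers": 0}, {"slide": [0, 0, 0], "turn": 0, "fingers": 0}, {"slide": [0, 0, 0], "turn": 0, "fingers": 0}, {"slide": [0, 0, 0], "turn": 0, "fingers": 0}, {"slide": [0, 0, -0.3], "turn": 0, "fingers": 0}, {"slide": [0, 0, -0.9], "turn": 0, "fingers": 0}, {"slide": [0, 0, -1.7], "turn": 0, "fingers": 0}, {"slide": [0, 0, -2.6], "turn": 0, "fingers": 0}, {"slide": [0, 0, -3.5], "turn": 0, "fingers": 0}, {"slide": [0, 0, -4.4], "turn": 0, "fingers": 0}, {"slide": [0, 0, -5.3], "turn": 0, "fingers": 0}, {"slide": [0, 0, -6.2], "turn": 0, "fingers": 0}, {"slide": [0, 0, -6.8], "turn": 0, "fingers": 0}, {"slide": [0, 0, -7.0], "turn": 0, "fingers": 0}, {"slide": [0, 0, -7.0], "turn": 0, "fingers": 0}]}}

```text
t: 7.47
tcp_pos: [0.4393, -0.2811, 0.279]
tcp_rot: [2.6, 1.754, 0.002]
force: [0.1, 0.3, 0.6]
opening: 0.0
```

```bash
python3 - <<'E'
from h import *
from bench import *
o=get_obs();print(o['t'],o['tcp_pos'].round(4),o['force'].round(1))
print(goal(o,(.345,0,.28)),goal(o,(.43,.27,.28)))
E
```

```text
7.4667 [ 0.4393 -0.2811  0.279 ] [0.1 0.3 0.6]
[ 7.51 -6.42 -0.07] [16.92 -7.17 -0.09]
```

{"op": "servo_tool", "data": {"series": [{"slide": [0.3, -0.3, 0], "turn": 0, "fingers": 0}, {"slide": [0.9, -0.8, 0], "turn": 0, "fingers": 0}, {"slide": [1.7, -1.5, 0], "turn": 0, "fingers": 0}, {"slide": [2.5, -2.2, 0], "turn": 0, "fingers": 0}, {"slide": [3.3, -2.9, 0], "turn": 0, "fingers": 0}, {"slide": [4.1, -3.6, 0], "turn": 0, "fingers": 0}, {"slide": [4.9, -4.3, 0], "turn": 0, "fingers": 0}, {"slide": [5.7, -5.0, 0], "turn": 0, "fingers": 0}, {"slide": [6.5, -5.6, 0], "turn": 0, "fingers": 0}, {"slide": [7.3, -6.0, 0], "turn": 0, "fingers": 0}, {"slide": [8.1, -6.4, 0], "turn": 0, "fingers": 0}, {"slide": [8.9, -6.7, 0], "turn": 0, "fingers": 0}, {"slide": [9.7, -6.9, 0], "turn": 0, "fingers": 0}, {"slide": [10.5, -7.0, 0], "turn": 0, "fingers": 0}, {"slide": [11.3, -7.1, 0], "turn": 0, "fingers": 0}, {"slide": [12.1, -7.1, 0], "turn": 0, "fingers": 0}, {"slide": [12.8, -7.2, 0], "turn": 0, "fingers": 0}, {"slide": [13.4, -7.2, 0], "turn": 0, "fingers": 0}, {"slide": [13.8, -7.2, 0], "turn": 0, "fingers": 0}, {"slide": [14.0, -7.2, 0], "turn": 0, "fingers": 0}]}}

```text
t: 9.13
tcp_pos: [0.3946, 0.1908, 0.2742]
tcp_rot: [-2.602, -1.759, 0.006]
force: [-0.5, 0.3, -0.4]
opening: -0.0001
```

```bash
python3 - <<'E'
from h import *
from bench import *
o=get_obs();print(o['t'],o['tcp_pos'].round(4),o['force'].round(1))
print(goal(o,(.43,.27,.22)),goal(o,(.43,.27,.163)))
for n in('side','top'):
    im,d=snapshot(n);cv2.imwrite(f'pics/{n}3.png',im[:,:,::-1])
E
```

```text
9.1333 [0.3946 0.1908 0.2742] [-0.5  0.3 -0.4]
[2.89 0.12 1.8 ] [2.9  0.12 3.7 ]
```

View pics/side3.png

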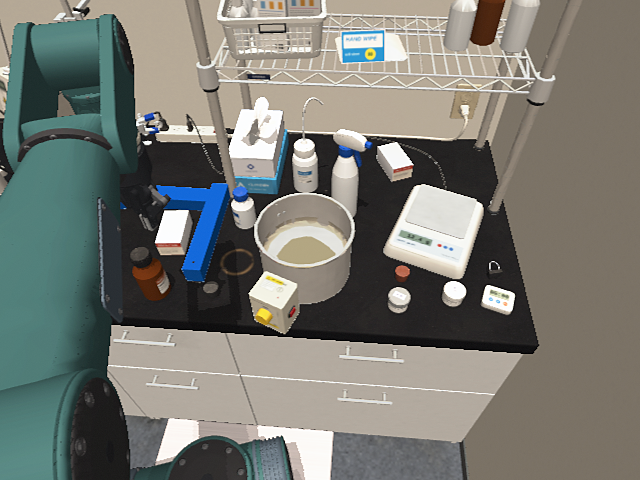

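View pics/top3.png

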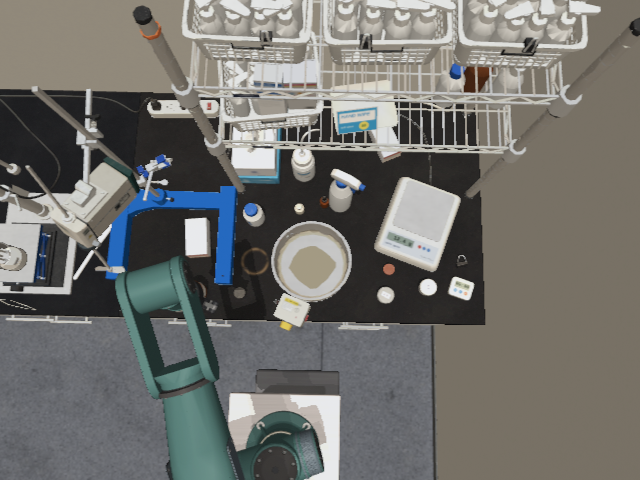

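```bash
python3 - <<'E'
from h import *
from bench import *
for n in('top0','side0'):
    p=load(n);C=cloud(p).reshape(-1,3)
    C=C[(p['d'].ravel()>0)]
    for lo in np.arange(.1,.7,.1):
        m=(C[:,2]>lo)&(C[:,2]<=lo+.1)&(C[:,0]>.36)&(C[:,0]<.7)&(C[:,1]>.2)&(C[:,1]<.65)
        A=C[m]
        if len(A)>3: 
            k=np.argsort(np.hypot(A[:,0]-.43,A[:,1]-.27))[[0,len(A)//50,len(A)//10]]
            print(n,round(lo,1),len(A),A[k].round(3).tolist(),'minx',A[:,0].min().round(3),'miny',A[:,1].min().round(3))
im,d=snapshot('top');p=dict(load('top0'));p['d']=d;p['im']=im
o=get_obs();q=o['qpos'][0];e1=np.array([np.cos(q),np.sin(q)]);e2=np.array([-e1[1],e1[0]])
print(q,o['tcp_pos'])
C=cloud(p).reshape(-1,3);D=C[:,:2]-o['tcp_pos'][:2];a=D@e1;b=D@e2;h=C[:,2]-o['tcp_pos'][2]
m0=abs(d-load('top0')['d']).ravel()>.03
for lo in np.arange(.0,.5,.05):
    m=m0&(h>lo)&(h<=lo+.05)&(np.hypot(a,b)<.2)
    if m.sum()>5:print(round(lo,2),m.sum(),'fwd',a[m].min().round(3),a[m].max().round(3),'left',b[m].min().round(3),b[m].max().round(3),'max left for a>-.03',b[m&(a>-.03)].max(initial=-1).round(3))
E
```

```text
top0 0.1 403 [[0.429, 0.269, 0.14], [0.427, 0.267, 0.137], [0.425, 0.262, 0.103]] minx 0.413 miny 0.254
top0 0.2 129 [[0.5, 0.451, 0.289], [0.498, 0.451, 0.282], [0.504, 0.45, 0.291]] minx 0.479 miny 0.365
top0 0.3 362 [[0.528, 0.395, 0.4], [0.537, 0.392, 0.399], [0.558, 0.38, 0.399]] minx 0.497 miny 0.329
top0 0.4 4235 [[0.502, 0.39, 0.419], [0.515, 0.4, 0.471], [0.54, 0.39, 0.428]] minx 0.496 miny 0.323
top0 0.5 161 [[0.55, 0.421, 0.517], [0.552, 0.42, 0.527], [0.555, 0.419, 0.545]] minx 0.546 miny 0.376
top0 0.6 125 [[0.573, 0.408, 0.619], [0.574, 0.407, 0.629], [0.576, 0.406, 0.634]] minx 0.568 miny 0.4
side0 0.1 701 [[0.431, 0.271, 0.137], [0.43, 0.275, 0.137], [0.432, 0.261, 0.116]] minx 0.41 miny 0.253
side0 0.2 350 [[0.503, 0.446, 0.296], [0.502, 0.448, 0.294], [0.497, 0.452, 0.26]] minx 0.48 miny 0.362
side0 0.3 1400 [[0.527, 0.395, 0.4], [0.538, 0.393, 0.399], [0.512, 0.423, 0.355]] minx 0.496 miny 0.328
side0 0.4 6281 [[0.503, 0.388, 0.41], [0.514, 0.399, 0.427], [0.525, 0.397, 0.405]] minx 0.496 miny 0.322
side0 0.5 191 [[0.548, 0.42, 0.515], [0.546, 0.422, 0.503], [0.557, 0.416, 0.541]] minx 0.546 miny 0.379
0.3178589906368976 [0.39504783 0.18942126 0.27543409]
0.05 113 fwd -0.047 -0.006 left -0.051 -0.008 max left for a>-.03 -0.008
0.1 104 fwd -0.034 0.026 left -0.037 -0.019 max left for a>-.03 -0.019
0.15 79 fwd -0.036 0.023 left -0.034 0.027 max left for a>-.03 0.027
0.2 43 fwd -0.036 -0.026 left -0.008 0.029 max left for a>-.03 0.029
0.25 941 fwd -0.195 0.005 left -0.057 0.056 max left for a>-.03 -0.012
0.3 4490 fwd -0.2 0.043 left -0.059 0.06 max left for a>-.03 0.058
0.35 3017 fwd -0.091 0.037 left -0.058 0.063 max left for a>-.03 0.063
```

The nearest stirrer-head points are about 14 cm from the bottle's axis. The wrist reaches at most about 8 cm out from the tool's axis, so there is room to go in.

{"op": "servo_tool", "data": {"series": [{"slide": [0.2, 0, 0], "turn": 0, "fingers": 0}, {"slide": [0.5, 0, 0.1], "turn": 0, "fingers": 0}, {"slide": [0.9, 0, 0.2], "turn": 0, "fingers": 0}, {"slide": [1.3, 0, 0.4], "turn": 0, "fingers": 0}, {"slide": [1.7, 0.1, 0.6], "turn": 0, "fingers": 0}, {"slide": [2.1, 0.1, 0.8], "turn": 0, "fingers": 0}, {"slide": [2.5, 0.1, 1.0], "turn": 0, "fingers": 0}, {"slide": [2.8, 0.1, 1.2], "turn": 0, "fingers": 0}, {"slide": [2.9, 0.1, 1.5], "turn": 0, "fingers": 0}, {"slide": [2.9, 0.1, 1.8], "turn": 0, "fingers": 0}, {"slide": [2.9, 0.1, 1.9], "turn": 0, "fingers": 0}, {"slide": [2.9, 0.1, 1.9], "turn": 0, "fingers": 0}]}}

```text
t: 10.28
tcp_pos: [0.4302, 0.2687, 0.2177]
tcp_rot: [-2.604, -1.757, 0.005]
force: [0.5, 0.6, 0.0]
opening: -0.0001
```

```bash
python3 - <<'E'
from h import *
from bench import *
o=get_obs();print(o['t'],o['tcp_pos'].round(4),o['force'].round(1))
print(goal(o,(.432,.272,.164)))
w=camera_params('wrist');im,d=snapshot('wrist');cv2.imwrite(f'pics/wrist4.png',im[:,:,::-1])
R=cv2.Rodrigues(w['rvec'])[0]
for P in [(.435,.275,.138),tuple(o['tcp_pos'])]:
    c=R@np.array(P)+w['tvec'];print(c[:2]/c[2]*w['fx']+[w['cx'],w['cy']])
E
```

```text
10.2833 [0.4302 0.2687 0.2177] [0.5 0.6 0. ]
[0.13 0.02 1.79]
[331.03196842 252.93731527]
[319.98260049 310.40100295]
```

View pics/wrist4.png

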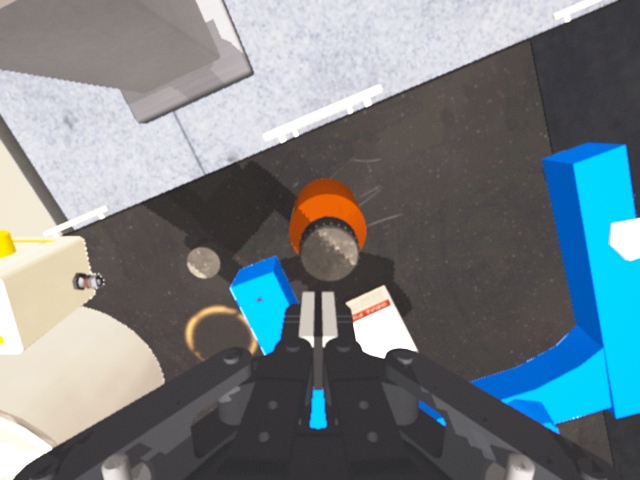

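In the wrist view the cap's centre is at (330, 252), against a predicted (331, 253). I'll go down and stay.

{"op": "servo_tool", "data": {"series": [{"slide": [0, 0, 0.2], "turn": 0, "fingers": 0}, {"slide": [0.1, 0, 0.5], "turn": 0, "fingers": 0}, {"slide": [0.2, 0, 0.8], "turn": 0, "fingers": 0}, {"slide": [0.2, 0, 1.1], "turn": 0, "fingers": 0}, {"slide": [0.2, 0, 1.4], "turn": 0, "fingers": 0}, {"slide": [0.2, 0, 1.6], "turn": 0, "fingers": 0}, {"slide": [0.2, 0, 1.7], "turn": 0, "fingers": 0}, {"slide": [0.2, 0, 1.75], "turn": 0, "fingers": 0}, {"slide": [0.2, 0, 1.75], "turn": 0, "fingers": 0}, {"slide": [0.2, 0, 1.75], "turn": 0, "fingers": 0}]}}

```text
t: 11.17
tcp_pos: [0.4335, 0.275, 0.1672]
tcp_rot: [2.604, 1.757, 0.001]
force: [-0.5, -0.2, 0.1]
opening: 0.0003
```

{"op": "servo_tool", "data": {"series": [{"slide": [0, 0, 0], "turn": 0, "fingers": 0}, {"slide": [0, 0, 0], "turn": 0, "fingers": 0}, {"slide": [0, 0, 0], "turn": 0, "fingers": 0}, {"slide": [0, 0, 0], "turn": 0, "fingers": 0}, {"slide": [0, 0, 0], "turn": 0, "fingers": 0}, {"slide": [0, 0, 0], "turn": 0, "fingers": 0}, {"slide": [0, 0, 0], "turn": 0, "fingers": 0}, {"slide": [0, 0, 0], "turn": 0, "fingers": 0}, {"slide": [0, 0, 0], "turn": 0, "fingers": 0}, {"slide": [0, 0, 0], "turn": 0, "fingers": 0}, {"slide": [0, 0, 0], "turn": 0, "fingers": 0}, {"slide": [0, 0, 0], "turn": 0, "fingers": 0}, {"slide": [0, 0, 0], "turn": 0, "fingers": 0}, {"slide": [0, 0, 0], "turn": 0, "fingers": 0}, {"slide": [0, 0, 0], "turn": 0, "fingers": 0}, {"slide": [0, 0, 0], "turn": 0, "fingers": 0}, {"slide": [0, 0, 0], "turn": 0, "fingers": 0}, {"slide": [0, 0, 0], "turn": 0, "fingers": 0}, {"slide": [0, 0, 0], "turn": 0, "fingers": 0}, {"slide": [0, 0, 0], "turn": 0, "fingers": 0}]}}

```text
t: 12.83
tcp_pos: [0.4333, 0.2749, 0.1668]
tcp_rot: [-2.604, -1.757, -0.0]
force: [-0.7, -0.3, 0.5]
opening: 0.0001
```

```bash
python3 - <<'E'
from h import *
from bench import *
o=get_obs();print(o['t'],o['tcp_pos'].round(4),o['force'].round(1))
im,d=snapshot('side');cv2.imwrite(f'pics/side5.png',im[:,:,::-1])
im,d=snapshot('wrist');cv2.imwrite(f'pics/wrist5.png',im[:,:,::-1])
E
```

```text
12.8333 [0.4333 0.2749 0.1668] [-0.7 -0.3  0.5]
```

View pics/side5.png

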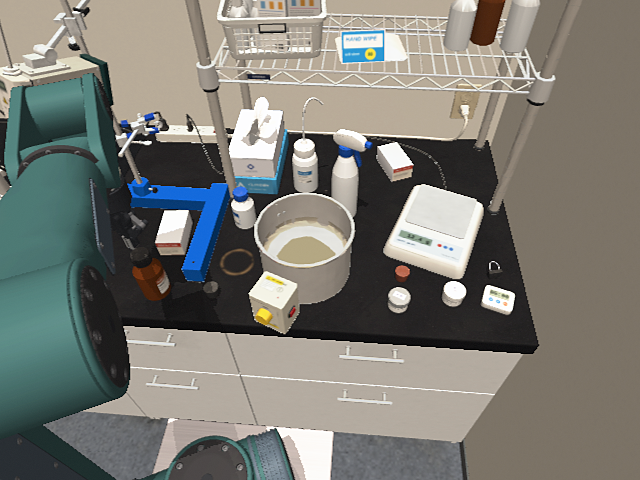

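View pics/wrist5.png

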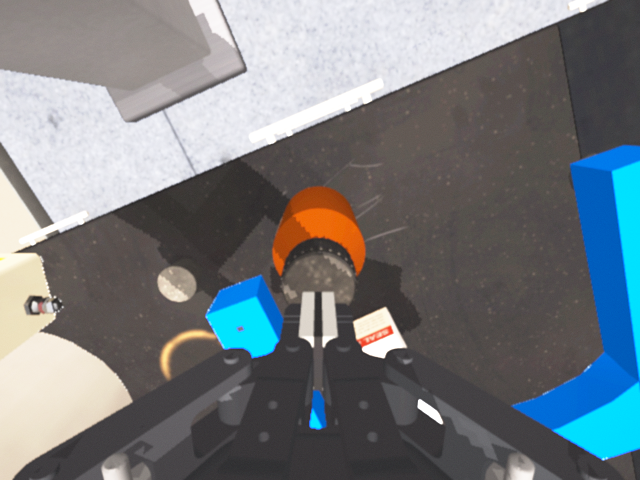

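The wrist view shows the tips at (318, 295), over the cap. The side view shows the bottle undisturbed at (152, 280). I'll stay a little longer, then back out the way I came.

{"op": "servo_tool", "data": {"series": [{"slide": [0, 0, 0], "turn": 0, "fingers": 0}, {"slide": [0, 0, 0], "turn": 0, "fingers": 0}, {"slide": [0, 0, 0], "turn": 0, "fingers": 0}, {"slide": [0, 0, 0], "turn": 0, "fingers": 0}, {"slide": [0, 0, 0], "turn": 0, "fingers": 0}, {"slide": [0, 0, -0.3], "turn": 0, "fingers": 0}, {"slide": [0, 0, -0.8], "turn": 0, "fingers": 0}, {"slide": [0, 0, -1.4], "turn": 0, "fingers": 0}, {"slide": [0, 0, -2.0], "turn": 0, "fingers": 0}, {"slide": [-0.2, 0, -2.6], "turn": 0, "fingers": 0}, {"slide": [-0.7, 0, -3.1], "turn": 0, "fingers": 0}, {"slide": [-1.4, -0.1, -3.5], "turn": 0, "fingers": 0}, {"slide": [-2.2, -0.1, -3.8], "turn": 0, "fingers": 0}, {"slide": [-3.0, -0.1, -3.9], "turn": 0, "fingers": 0}, {"slide": [-3.8, -0.1, -3.9], "turn": 0, "fingers": 0}, {"slide": [-4.6, -0.1, -3.9], "turn": 0, "fingers": 0}, {"slide": [-5.4, -0.1, -3.9], "turn": 0, "fingers": 0}, {"slide": [-6.0, -0.1, -3.9], "turn": 0, "fingers": 0}, {"slide": [-6.4, -0.1, -3.9], "turn": 0, "fingers": 0}, {"slide": [-6.6, -0.1, -3.9], "turn": 0, "fingers": 0}]}}

```text
t: 14.6
tcp_pos: [0.3559, 0.0913, 0.2849]
tcp_rot: [2.605, 1.754, 0.003]
force: [0.6, 1.3, 0.3]
opening: 0.0001
```

```bash
python3 - <<'E'
from h import *
from bench import *
o=get_obs();print(o['t'],o['tcp_pos'].round(4),o['force'].round(1))
for g in[(.345,0,.28),(.44,-.283,.28),(.516,-.2935,.28),(.516,-.2935,.055)]:print(goal(o,g))
E
```

```text
14.6 [0.3559 0.0913 0.2849] [0.6 1.3 0.3]
[-2.96  0.81  0.16]
[-10.51   7.29   0.17]
[-9.88  9.77  0.18]
[-9.88  9.75  7.68]
```

{"op": "servo_tool", "data": {"series": [{"slide": [-0.3, 0.1, 0], "turn": 0, "fingers": 0}, {"slide": [-0.9, 0.4, 0], "turn": 0, "fingers": 0}, {"slide": [-1.7, 0.9, 0], "turn": 0, "fingers": 0}, {"slide": [-2.5, 1.5, 0], "turn": 0, "fingers": 0}, {"slide": [-3.3, 2.1, 0], "turn": 0, "fingers": 0}, {"slide": [-4.1, 2.8, 0], "turn": 0, "fingers": 0}, {"slide": [-4.9, 3.5, 0], "turn": 0, "fingers": 0}, {"slide": [-5.7, 4.2, 0], "turn": 0, "fingers": 0}, {"slide": [-6.5, 5.0, 0], "turn": 0, "fingers": 0}, {"slide": [-7.3, 5.8, 0], "turn": 0, "fingers": 0}, {"slide": [-8.0, 6.6, 0], "turn": 0, "fingers": 0}, {"slide": [-8.6, 7.4, 0], "turn": 0, "fingers": 0}, {"slide": [-9.1, 8.2, 0], "turn": 0, "fingers": 0}, {"slide": [-9.5, 8.9, 0], "turn": 0, "fingers": 0}, {"slide": [-9.8, 9.4, 0.3], "turn": 0, "fingers": 0}, {"slide": [-9.9, 9.7, 0.8], "turn": 0, "fingers": 0}, {"slide": [-9.9, 9.8, 1.4], "turn": 0, "fingers": 0}, {"slide": [-9.9, 9.8, 2.0], "turn": 0, "fingers": 0}, {"slide": [-9.9, 9.8, 2.4], "turn": 0, "fingers": 0}, {"slide": [-9.9, 9.8, 2.5], "turn": 0, "fingers": 0}]}}

```text
t: 16.27
tcp_pos: [0.5171, -0.2922, 0.2057]
tcp_rot: [-2.6, -1.755, 0.003]
force: [-1.8, -0.4, -1.0]
opening: 0.0001
```

```bash
python3 - <<'E'
from h import *
from bench import *
o=get_obs();print(o['t'],o['tcp_pos'].round(4),o['force'].round(1))
print(goal(o,(.516,-.2935,.055)))
w=camera_params('wrist');im,d=snapshot('wrist');cv2.imwrite(f'pics/wrist6.png',im[:,:,::-1])
R=cv2.Rodrigues(w['rvec'])[0]
c=R@np.array((.516,-.2935,.028))+w['tvec'];print(c[:2]/c[2]*w['fx']+[w['cx'],w['cy']])
E
```

```text
16.2667 [ 0.5171 -0.2922  0.2057] [-1.8 -0.4 -1. ]
[-0.06  0.01  5.02]
[316.70081937 213.85855442]
```

View pics/wrist6.png

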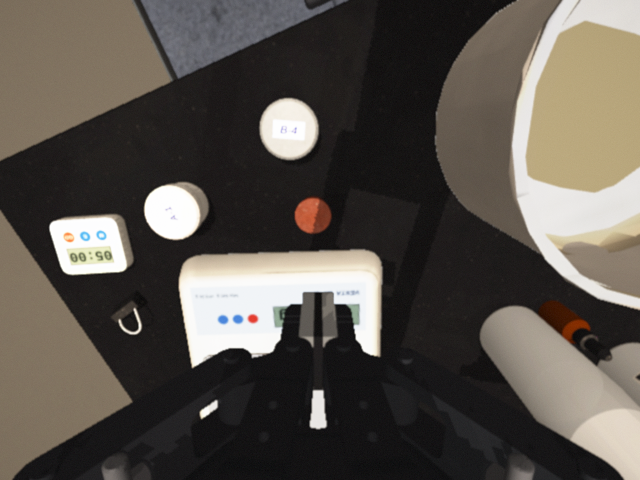

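In the wrist view the red stopper is at (313, 215), against a predicted (317, 214), a difference of about 3 mm. The balance is low enough to clear the gripper's body. I'll go down in smaller steps.

{"op": "servo_tool", "data": {"series": [{"slide": [0, 0, 0.3], "turn": 0, "fingers": 0}, {"slide": [0, 0, 0.8], "turn": 0, "fingers": 0}, {"slide": [0, 0, 1.3], "turn": 0, "fingers": 0}, {"slide": [0, 0, 1.8], "turn": 0, "fingers": 0}, {"slide": [0, 0, 2.3], "turn": 0, "fingers": 0}, {"slide": [0, 0, 2.8], "turn": 0, "fingers": 0}, {"slide": [0, 0, 3.3], "turn": 0, "fingers": 0}, {"slide": [0, 0, 3.7], "turn": 0, "fingers": 0}, {"slide": [0, 0, 4.1], "turn": 0, "fingers": 0}, {"slide": [0, 0, 4.4], "turn": 0, "fingers": 0}, {"slide": [0, 0, 4.7], "turn": 0, "fingers": 0}, {"slide": [0, 0, 4.9], "turn": 0, "fingers": 0}, {"slide": [0, 0, 5.0], "turn": 0, "fingers": 0}, {"slide": [0, 0, 5.0], "turn": 0, "fingers": 0}]}}

```text
t: 17.48
tcp_pos: [0.5175, -0.2928, 0.058]
tcp_rot: [-2.603, -1.756, 0.001]
force: [-0.0, 1.3, 0.6]
opening: 0.0003
```

```bash
python3 - <<'E'
from h import *
from bench import *
o=get_obs();print(o['t'],o['tcp_pos'].round(4),o['force'].round(1))
im,d=snapshot('wrist');cv2.imwrite(f'pics/wrist7.png',im[:,:,::-1])
im,d=snapshot('side');cv2.imwrite('pics/side7.png',cv2.resize(im[180:330,340:540,::-1],None,fx=4,fy=4))
E
```

```text
17.4833 [ 0.5175 -0.2928  0.058 ] [-0.   1.3  0.6]
```

View pics/wrist7.png

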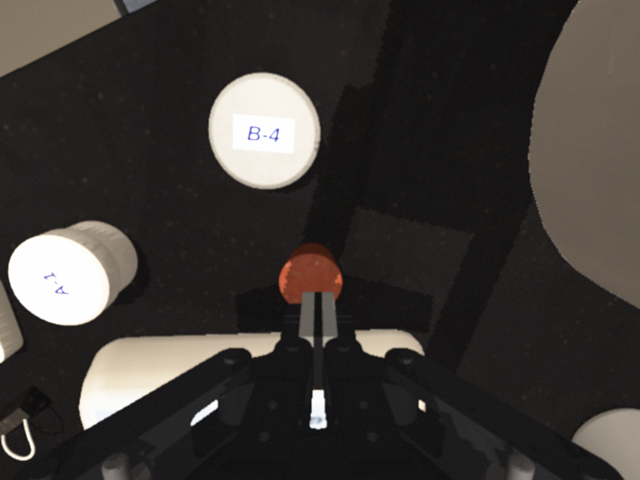

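View pics/side7.png

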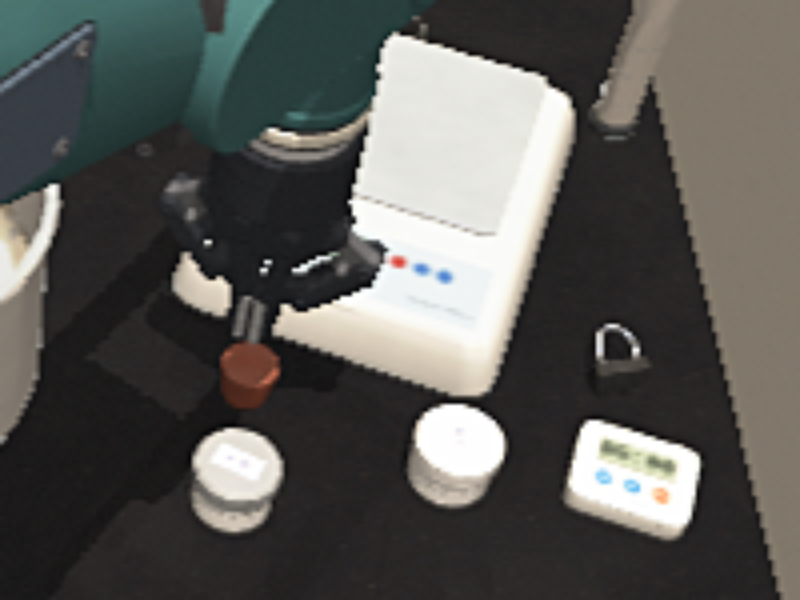

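The wrist view shows the tips at (318, 292) over the stopper, whose centre is at about (311, 278). In the side crop nothing touches and the finger linkage clears the balance. I'll shift 3 mm and stay.

{"op": "servo_tool", "data": {"series": [{"slide": [-0.1, 0, 0.1], "turn": 0, "fingers": 0}, {"slide": [-0.1, 0, 0.1], "turn": 0, "fingers": 0}, {"slide": [-0.1, 0, 0.1], "turn": 0, "fingers": 0}, {"slide": [-0.1, 0, 0.1], "turn": 0, "fingers": 0}, {"slide": [-0.1, 0, 0.1], "turn": 0, "fingers": 0}, {"slide": [-0.1, 0, 0.1], "turn": 0, "fingers": 0}, {"slide": [-0.1, 0, 0.1], "turn": 0, "fingers": 0}, {"slide": [-0.1, 0, 0.1], "turn": 0, "fingers": 0}, {"slide": [-0.1, 0, 0.1], "turn": 0, "fingers": 0}, {"slide": [-0.1, 0, 0.1], "turn": 0, "fingers": 0}, {"slide": [-0.1, 0, 0.1], "turn": 0, "fingers": 0}, {"slide": [-0.1, 0, 0.1], "turn": 0, "fingers": 0}, {"slide": [-0.1, 0, 0.1], "turn": 0, "fingers": 0}, {"slide": [-0.1, 0, 0.1], "turn": 0, "fingers": 0}, {"slide": [-0.1, 0, 0.1], "turn": 0, "fingers": 0}, {"slide": [-0.1, 0, 0.1], "turn": 0, "fingers": 0}, {"slide": [-0.1, 0, 0.1], "turn": 0, "fingers": 0}, {"slide": [-0.1, 0, 0.1], "turn": 0, "fingers": 0}, {"slide": [-0.1, 0, 0.1], "turn": 0, "fingers": 0}, {"slide": [-0.1, 0, 0.1], "turn": 0, "fingers": 0}]}}

```text
t: 19.25
tcp_pos: [0.5166, -0.2958, 0.0558]
tcp_rot: [-2.604, -1.757, -0.0]
force: [0.4, 0.1, 0.3]
opening: 0.0001
```

{"op": "servo_tool", "data": {"series": [{"slide": [0, 0, 0], "turn": 0, "fingers": 0}, {"slide": [0, 0, 0], "turn": 0, "fingers": 0}, {"slide": [0, 0, 0], "turn": 0, "fingers": 0}, {"slide": [0, 0, 0], "turn": 0, "fingers": 0}, {"slide": [0, 0, 0], "turn": 0, "fingers": 0}, {"slide": [0, 0, 0], "turn": 0, "fingers": 0}, {"slide": [0, 0, 0], "turn": 0, "fingers": 0}, {"slide": [0, 0, 0], "turn": 0, "fingers": 0}]}}

```text
t: 19.92
tcp_pos: [0.5166, -0.2958, 0.0558]
tcp_rot: [-2.604, -1.757, -0.0]
force: [-0.1, -0.6, 0.1]
opening: -0.0002
```

```bash
python3 - <<'E'
from h import *
from bench import *
im,d=snapshot('side');s=load('side0')
df=(abs(im.astype(int)-s['im']).sum(2)>60)
for n,(x0,x1,y0,y1) in {'bottle':(132,172,245,302),'blackst':(200,222,278,300),'white jar':(440,470,278,310),'grey':(386,414,284,314),'timer':(478,520,283,318),'clip':(484,506,258,280),'carton':(155,195,208,258),'white bottle':(230,258,184,230),'red':(392,414,268,284)}.items(): print(n,df[y0:y1,x0:x1].sum())
o=get_obs();print(o['t'],o['tcp_pos'].round(4),o['force'].round(1),abs(o['qvel']).max())
print(sign_off())
E
```

```text
bottle 1999
blackst 237
white jar 0
grey 4
timer 0
clip 0
carton 1957
white bottle 1090
red 104
19.9667 [ 0.5166 -0.2958  0.0558] [-1.1 -0.1 -1.3] 0.0018119536662540622
the job is handed in; nothing more can be done
None
```

I pointed at the grey-lidded jar, then the brown bottle, then the red stopper, with the fingers shut. Each time I held the tips about 2.5 to 3 cm above the top for at least two seconds. I handed the job in at about 20 s, still over the red stopper; no verdict is reported.

- **Final position:** the TCP is at (0.517, −0.296, 0.056). That is about 2 mm sideways from my measured stopper centre and 28 mm above its top. The arm was still, and force readings throughout were only noise of about 2 N or less.
- **Things not moved, confirmed:** a last side picture showed no change at the white jar, the timer or the binder clip, and only 4 changed pixels at the grey jar.
- **Things not confirmed in that picture:**
  - The brown bottle, black stopper, carton and white bottle showed large changes. I think the arm and its shadow were covering them, but I did not look at the picture to confirm.
  - The red stopper also showed changes, probably from the fingers and their shadow.
  - The check weight and dropper bottle were not compared.
- **Earlier view:** while I was over the bottle, the side picture showed the bottle, black stopper, carton and white bottle where they had been at the start. The arm only moved away from them after that.
- **Disagreement:** before the last descent, the wrist view put the red stopper about 3 mm from the top-and-side estimate. I shifted 3 mm that way; both estimates are well inside the 20 mm allowed.

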